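Pack the yellow kit into the bench caddy

ROBOT

A 6-joint arm with a two-finger parallel gripper is mounted at the origin on the work surface. World frame = base frame: x ahead of the robot, y to its left, z up, the work surface at z = 0. Lengths are in m, angles in rad, forces in N, time in s.
With the tool pointing down it reaches from about 0.225 to 0.875 m from the base axis. Payload 3.4 kg.
Tool frame: the origin (TCP) lies at the very end of the fingers, on their centre line; the grasp point (between the pads) lies 19 mm behind it; z points along the fingers, y is the line along which they close (so a half turn about z gives the same grasp; the last joint's range is limited). The gripper opens to 85 mm and grips with 20 to 120 N. Pads are 22 mm wide; open, the fingers measure 114 mm over their backs; the gripper's body (76 mm by 85 mm) begins 54 mm behind the grasp point. The pads swing forward as they close: fully open they stand 13 mm farther back than shut.
Start: joints at [1.182, 0.276, 1.505, -0, 1.361, -0.121], TCP at [0.152, 0.555, 0.231] pointing down, gripper open.
Joint ranges: [-2.89, 2.89], [-0.75, 2.08], [0.22, 2.7], [-1.18, 4.32], [0.11, 2.71], [-2.7, 2.7]. Speed limits (rad/s): [2.57, 2.57, 3.14, 3.14, 3.14, 3.14].

INTERFACE

Orientations are given as a unit quaternion [w, x, y, z].
In Python, from rig import get_state, optics, sign_off gives the robot as it stands.
- The arm moves only by the tool send_rows, never from a script. Its argument "increments" is a list of rows, each an object with "gripper": the gripper's target within -1 to 1 (shut at 1, half-way at 0, fully open at -1); "linear": the shift along the world's x, y, z in m, a list of three; "delta_rot": the turn, a rotation vector about the world's x, y, z in rad, a list of three. In form: [{"gripper": gripper, "linear": [dx, dy, dz], "delta_rot": [rx, ry, rz]}, ...]. A call has 1 to 8 rows; each row is the pose to reach, as a shift and turn from the pose commanded when the call began; what a row does not reach only later rows make up. A row lasts 1/10 s, in which the tool goes at most 50 mm and 8.59 degrees, less where a joint would pass 70% of its speed; a pose out of reach is approached as far as the arm can. A call with a gripper value outside its range is refused whole. The fingers move at their own pace and stop on an object; "newtons" is the grip in N (left out, the last holds). Time passes only in rows, so rows that repeat a pose let the fingers close. It gives the time, the measured TCP pose, the force, the opening and the grip force at its end, in the units of the state.
- get_state(): the state, without advancing time (a new reading comes with each control period).
- optics.get_image(name): name is "scene" or "top"; returns a dict with "pixels" (384x512x3 uint8, blue, green, red), "K" (3x3 intrinsics, pixels), "rvec" (rotation vector, rad) and "tvec" (3), from world to camera coordinates, as OpenCV has them. Camera axes: x right, y down, z forward; pixel columns grow to the right and rows downward; lengths in m; the calibration is good to about 2 mm. A picture is of the moment at which its call begins. There is no depth.
- sign_off(): hands the job in; it is judged then, once.
The state is a dict: "clock": time; "qpos": joint angles; "qd": joint speeds; "effort": joint torques, N m; "position": TCP position; "ee_rot": TCP orientation; "contact_force": force on the tool from outside, world axes, zero at the start; "moment": the same for the moment, N m; "width": finger opening in m; "gripper_force": force on a finger pad.
Only numpy, scipy, OpenCV 4.12 (cv2) and the standard library are available. Lean on these libraries where they do the work, as an engineer would, in place of code of your own. Each camera call takes 0.05 s, during which the arm holds its last target. There are 200 camera calls.

TASK

Pack the yellow kit from the bench into the wooden caddy, each thing in the seat made for it: the yellow tape roll over the post, the yellow-capped glue bottle upright in the round cup, the tape measure standing in the rectangular pocket, and the screwdriver with its handle lying centred between the four posts of its cradle, either way round, all resting fully down. Leave the red tape roll and the red-capped bottle standing where they are.

Things in the scene. Friction and masses are not known exactly. Their poses are not given: they have to be found in the camera images.
- yellow_roll: yellow roll of tape lying flat on the bench, 58 mm outside diameter, 38 mm hole, 19 mm high; origin at the centre of its underside, z up. Belongs on the spindle.
- yellow_bottle: white glue bottle with a yellow pointed cap and a yellow band, standing; round body 36 mm in diameter, straight up to 64 mm height, 94 mm high in all; origin at the centre of its underside, z up. Belongs in the cup.
- tape_measure: yellow and black tape measure case, a rounded block 34 mm thick (its x), 62 mm long (its y), 56 mm high, standing on a 34 x 62 mm side; origin at the centre of its underside, z up. Belongs in the pocket.
- screwdriver: stubby screwdriver lying flat: eight-sided yellow handle with a black band, 80 mm long (x -40 to +40), 26 mm across; steel shaft 7 mm in diameter to x = +95 mm. x along the tool, z up; origin inside the handle, at its middle, 13 mm above the bench. Balances 5 to 10 mm from there towards the shaft, which at first points roughly to the robot. Belongs in the cradle.
- spindle: seat for the tape roll: fixed grey plate 100 x 100 x 6 mm, one of four in a row (105 mm apart) in a shallow fixed wooden caddy with rim 3 mm above the plates; in its centre a black post 18 mm in diameter, 34 mm tall above the plate. Origin: centre of the plate's underside, 5 mm above the bench; z up, y along the row.
- cup: seat for the glue bottle: fixed grey plate 100 x 100 x 6 mm, one of four in a row (105 mm apart) in a shallow fixed wooden caddy with rim 3 mm above the plates; in its centre a black round cup, inside diameter 56 mm, wall 4 mm, 28 mm tall above the plate, the plate being its floor. Origin: centre of the plate's underside, 5 mm above the bench; z up, y along the row.
- pocket: seat for the tape measure: fixed grey plate 100 x 100 x 6 mm, one of four in a row (105 mm apart) in a shallow fixed wooden caddy with rim 3 mm above the plates; on it a black rectangular frame, 56 mm (x) by 84 mm (y) inside, walls 4 mm thick and 16 mm tall above the plate, the plate being its floor. Origin: centre of the plate's underside, 5 mm above the bench; z up, y along the row.
- cradle: screwdriver seat: fixed grey plate 100 x 100 x 6 mm, one of four in a row (105 mm apart) in a shallow fixed wooden caddy with rim 3 mm above the plates; four black posts (14 mm in x, 6 in y, 18 tall) at x +-33, y +-26 mm. The handle lies along x between them (46 mm wide), shaft out at either end. Origin: centre of the plate's underside, 5 mm above the bench; z up, y along the row.
- red_roll: look-alike, to be left alone: red roll of tape of the same size as the yellow one, lying flat on the bench; origin at the centre of its underside.
- red_bottle: look-alike, to be left alone: glue bottle of the same size as the yellow-capped one, with a red cap and a red band, standing; origin at the centre of its underside.
There are look-alikes about, which are no part of the job. What is shaped like the tape_measure but orange is not meant. What is shaped like the yellow_roll but black is not meant.

How it is judged:
At the end, for the whole second after the job is handed in: Roll within 15 mm, driver 20, bottle and measure 16 of their seat centres, resting on the plates (6 mm), upright (0.15 rad) or, the driver, level (0.17); driver and measure lined up (0.35 rad); all still (20 mm/s); red roll and red-capped bottle moved under 30 mm (horizontal distance between yellow_roll and spindle below 0.015 m and z of yellow_roll in the frame of spindle below 0.012 m and linear speed of each of yellow_roll, yellow_bottle, tape_measure, screwdriver below 0.02 m/s and angle between each of yellow_roll, yellow_bottle, tape_measure's own z axis and vertical below 0.15 rad and horizontal distance between yellow_bottle and cup below 0.016 m and z of yellow_bottle in the frame of cup below 0.012 m and horizontal distance between tape_measure and pocket below 0.016 m and z of tape_measure in the frame of pocket below 0.012 m and horizontal distance between screwdriver and cradle below 0.02 m and z of screwdriver in the frame of cradle below 0.025 m and angle between screwdriver's own x axis and vertical between 1.4 and 1.74 rad and angle between the y axis of tape_measure and the y axis of pocket, either way round below 0.35 rad and angle between the x axis of screwdriver and the x axis of cradle, either way round below 0.35 rad and distance of each of red_roll, red_bottle from where it was at the start of the episode below 0.03 m); the robot touches nothing.
It fails at once if the red tape roll is moved by more than 30 mm (distance of red_roll from where it was at the start of the episode above 0.03 m).
It fails at once if the red-capped bottle is moved by more than 30 mm or knocked over (distance of red_bottle from where it was at the start of the episode above 0.03 m or angle between red_bottle's own z axis and vertical above 0.5 rad).
It also fails if it takes over 109 s, if anything falls off the work surface, if the arm or the gripper's body presses on something with over 40 N, if the wrist force passes 120 N, or if a joint passes its speed limit or range.

## Working session

There is one attempt and no reset: what is moved stays moved. The work goes in short steps, Python scripts to look and compute and a tool call to move; the robot and the scene stay as the last step left them, time stands still between calls to the robot, and variables do not carry over. Pictures are saved under pics/ and viewed, at most 14 in all, crops included, and the job is handed in when it is done.

Besides the shell and the picture viewer there is one more tool, called after "Emit:" as a command line: name --argument value ..., lists and objects as JSON in quotes. send_rows: Moves the arm, as the interface text tells. Its arguments: {"type":"object","properties":{"increments":{"type":"array"},"newtons":{"type":"number"}},"required":["increments"]}

```bash
mkdir -p pics; cat > h.py <<'E'
import numpy as np, cv2
from rig import get_state, optics, sign_off
def cam(n):
    d=optics.get_image(n); d['R']=cv2.Rodrigues(np.array(d['rvec'],float))[0]; d['t']=np.array(d['tvec'],float).ravel(); d['K']=np.array(d['K'],float); d['pixels']=np.array(d['pixels'],np.uint8); return d
def ray(d,uv):
    uv=np.atleast_2d(np.array(uv,float)); p=np.c_[uv,np.ones(len(uv))]@np.linalg.inv(d['K']).T@d['R']; return -d['R'].T@d['t'],p
def onz(d,uv,z):
    c,p=ray(d,uv); return c+p*((z-c[2])/p[:,2:3])
def proj(d,X):
    return cv2.projectPoints(np.array(X,float).reshape(-1,1,3),np.array(d['rvec'],float),d['t'],d['K'],None)[0].reshape(-1,2)
E
python3 - <<'E'
from h import *
for n in('top','scene'):
    d=cam(n); cv2.imwrite(f'pics/{n}0.png',cv2.resize(d['pixels'],(800,600),interpolation=cv2.INTER_CUBIC)); print(n,-d['R'].T@d['t'],d['K'][0,0])
    print(d['R'].round(2))
s=get_state(); print({k:np.round(s[k],3) for k in s})
E
```

```text
top [0.44802494 0.01183106 1.07972402] 423.4499432677613
[[-0.03 -1.    0.02]
 [-1.    0.03 -0.07]
 [ 0.07 -0.02 -1.  ]]
scene [ 1.13880771 -0.22290418  1.10252348] 442.82187468487234
[[ 0.34  0.94  0.01]
 [ 0.8  -0.28 -0.53]
 [-0.49  0.19 -0.85]]
{'clock': np.float64(0.1), 'qpos': array([ 1.182,  0.276,  1.506,  0.   ,  1.361, -0.121]), 'qd': array([-0.   , -0.002, -0.005, -0.001,  0.001,  0.001]), 'effort': array([ 0.000e+00, -4.177e+01, -2.464e+01, -0.000e+00,  6.000e-03,
       -0.000e+00]), 'position': array([0.152, 0.554, 0.231]), 'ee_rot': array([-0.   ,  0.133,  0.991, -0.001]), 'contact_force': array([ 0.355, -0.49 , -0.229]), 'moment': array([-0.002,  0.044, -0.017]), 'gripper_force': np.float64(0.0), 'width': np.float64(0.085)}
```

View pics/top0.png

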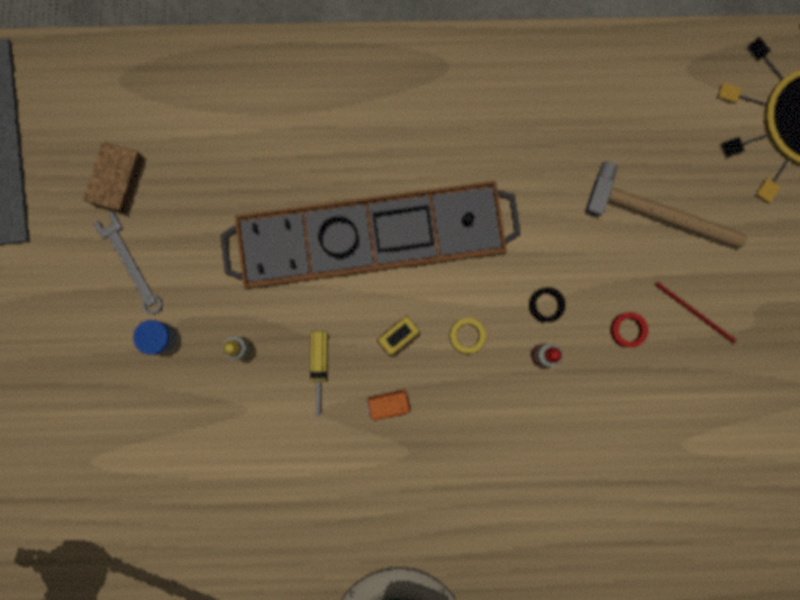

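View pics/scene0.png

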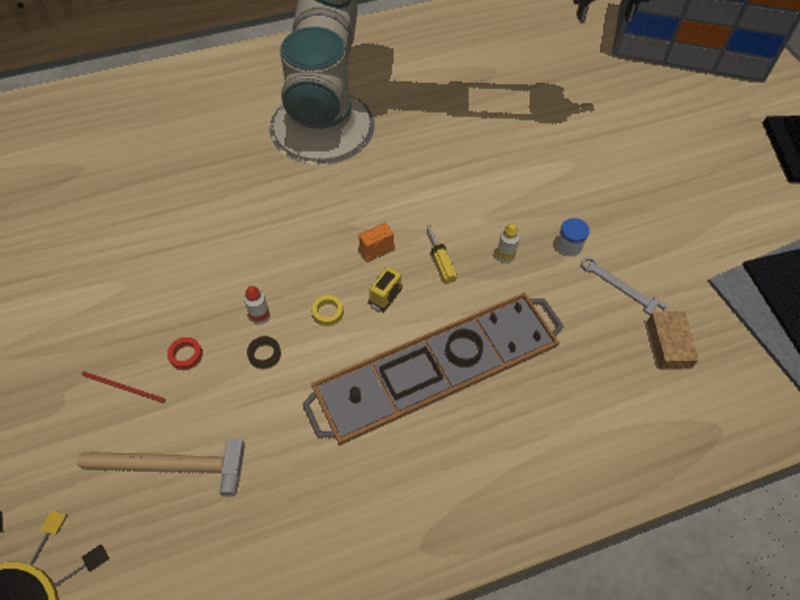

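The top view (800x600) shows the caddy at (372,235), with the cradle, cup, pocket and spindle from left to right. The glue bottle is at (236,348), the screwdriver at (319,365), the tape measure at (399,337) and the yellow roll at (468,336). The look-alikes are the red bottle (548,355), red roll (630,330), black roll (547,304) and orange block (388,405). The scene view matches this.

```bash
cat > m.py <<'E'
from h import *
import sys
def masks(d):
    hsv=cv2.cvtColor(d['pixels'],cv2.COLOR_BGR2HSV); return hsv
def comps(m,amin=25):
    n,l,s,c=cv2.connectedComponentsWithStats(m.astype(np.uint8),connectivity=8)
    return [(np.argwhere(l==i)[:,::-1],s[i],c[i]) for i in range(1,n) if s[i][4]>=amin]
if __name__=='__main__':
  for n in('top','scene'):
    d=cam(n); h=masks(d); H,S,V=[h[...,i].astype(int) for i in range(3)]
    B,G,R=[d['pixels'][...,i].astype(int) for i in range(3)]
    print(n)
    ym=(H>=22)&(H<=34)&(S>165)&(V>70)
    for p,s,c in comps(ym,12):
        X=onz(d,[c],0.02)[0]; r=cv2.minAreaRect(p.astype(np.float32))
        print('yel',s,c.round(1),X.round(3),np.round(r[1],1))
    for p,s,c in comps(((H<6)|(H>174))&(S>150)&(V>50),12):
        print('red',s,c.round(1),onz(d,[c],0.02)[0].round(3))
    for p,s,c in comps((S<60)&(V<130)&(V>=0),400): print('grey',s,c.round(1),onz(d,[c],0.011)[0].round(3))
    for p,s,c in comps((V<(32 if n=='top' else 45)),6): print('blk',s,c.round(1),onz(d,[c],0.03)[0].round(3))
    for q in [(468,336),(319,345),(399,323),(270,235),(340,238),(468,219)] if n=='top' else []: print(q,h[int(q[1]/1.5625),int(q[0]/1.5625)])
E
python3 m.py
python3 - <<'E'
from h import *
d=cam('top'); im=d['pixels'][105:275,80:420]; im=np.clip(im.astype(float)*1.6,0,255).astype(np.uint8)
cv2.imwrite('pics/topc.png',cv2.resize(im,(800,400),interpolation=cv2.INTER_NEAREST))
d=cam('scene');im=d['pixels'][135:285,100:370]; cv2.imwrite('pics/scc.png',cv2.resize(im,(800,444),interpolation=cv2.INTER_NEAREST))
E
```

```text
top
yel [491  46  21  58 239] [498.9  76.7] [ 0.814 -0.654  0.02 ] [57. 20.]
yel [145 219   8   8  25] [149.3 222.6] [0.462 0.249 0.02 ] [6.3 6.7]
red [420 181  50  38 113] [444.7 199.6] [ 0.5   -0.495  0.02 ]
red [391 200  24  22 230] [402.8 210.8] [ 0.475 -0.387  0.02 ]
red [349 223  10   8  63] [353.6 226.7] [ 0.438 -0.261  0.02 ]
grey [   0    0  512   18 6769] [226.9   6.4] [1.02  0.044 0.011]
grey [   0   25   18  132 1623] [  6.2 100.4] [0.782 0.611 0.011]
grey [ 277  120   43   43 1464] [298.  141.4] [ 0.66  -0.13   0.011]
grey [ 236  126   43   43 1478] [257.3 146.8] [ 0.648 -0.025  0.011]
grey [ 195  131   44   43 1488] [216.6 152.3] [0.636 0.079 0.011]
grey [ 60 136  44  65 567] [ 82.1 168. ] [0.605 0.419 0.011]
grey [ 154  137   44   43 1513] [175.3 158. ] [0.624 0.184 0.011]
grey [220 364  71  20 939] [254.4 374.9] [ 0.081 -0.002  0.011]
blk [480  25  12  13  95] [485.2  31.1] [ 0.932 -0.62   0.03 ]
blk [496  50  16  48 540] [505.1  73.4] [ 0.819 -0.664  0.03 ]
blk [463  89  12  11  91] [468.5  93.9] [ 0.768 -0.566  0.03 ]
blk [ 85 101   6  12  18] [ 87.4 106.9] [0.755 0
[... 3384 characters left out ...]
[0.664 0.159 0.03 ]
blk [488 220   4   5   8] [489.5 222. ] [0.813 0.583 0.03 ]
blk [262 223  20  17  42] [272.6 229.4] [0.636 0.009 0.03 ]
blk [286 222  22  12  82] [295.  229.7] [0.657 0.066 0.03 ]
blk [492 226  20  23  34] [502.1 237.1] [0.864 0.588 0.03 ]
blk [254 229   7   3   9] [257.3 229.9] [ 0.624 -0.03   0.03 ]
blk [245 231   8   5  12] [248.5 233.4] [ 0.626 -0.056  0.03 ]
blk [246 241  37  14  74] [263.4 247.6] [ 0.679 -0.033  0.03 ]
blk [224 252   7   5  20] [226.9 254.4] [ 0.665 -0.13   0.03 ]
blk [  0 328   1  12  12] [  0.  333.5] [ 0.681 -0.697  0.03 ]
blk [ 53 349  16  16 105] [ 59.7 356.5] [ 0.781 -0.571  0.03 ]
blk [  0 364  30  20 488] [ 12.5 374.8] [ 0.786 -0.676  0.03 ]
```

View pics/topc.png

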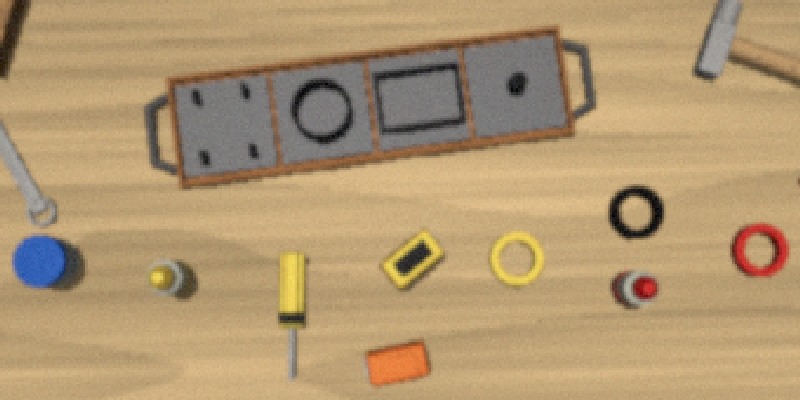

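View pics/scc.png

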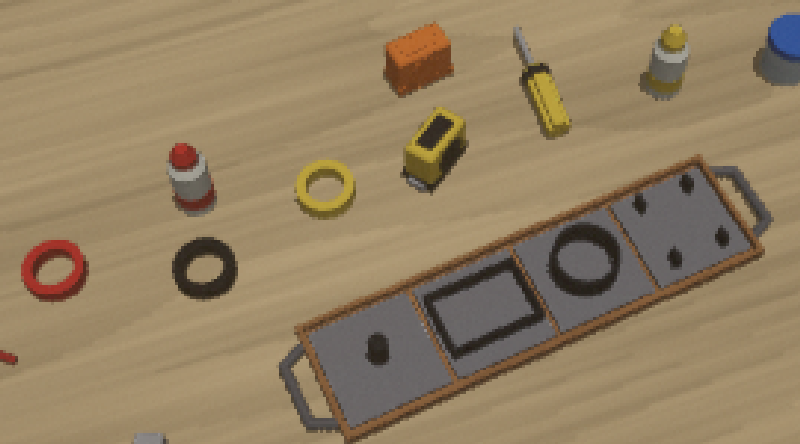

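Both views agree on the seats to about 3 mm. Next I measure the four objects.

```bash
cat > o.py <<'E'
from m import *
t=cam('top'); s=cam('scene')
def tri(a,b):
    c1,p=ray(t,a);c2,q=ray(s,b);p=p[0];q=q[0]
    k=np.linalg.lstsq(np.c_[p,-q],c2-c1,rcond=None)[0]; return (c1+k[0]*p+c2+k[1]*q)/2,np.linalg.norm(c1+k[0]*p-c2-k[1]*q)
def win(d,x0,y0,x1,y1,lo,hi):
    h=cv2.cvtColor(d['pixels'],cv2.COLOR_BGR2HSV)[y0:y1,x0:x1]; m=cv2.inRange(h,lo,hi)
    c=max(comps(m>0,5),key=lambda a:len(a[0])); return c[0]+[x0,y0]
print('bottle cap',tri([[149.3,222.6]],[[326.6,147.3]]))
p=win(t,283,198,316,230,(20,115,60),(36,255,255)); e=cv2.fitEllipse(cv2.convexHull(p.astype(np.int32))); print('roll',len(p),e,onz(t,[e[0]],.019))
p=win(s,195,185,225,212,(20,115,60),(36,255,255)); e=cv2.fitEllipse(cv2.convexHull(p.astype(np.int32))); print('roll s',e,onz(s,[e[0]],.012))
p=win(t,238,198,272,232,(20,115,70),(36,255,255)); h=cv2.convexHull(p.astype(np.int32))
W=onz(t,h.reshape(-1,2),.056); r=cv2.minAreaRect((W[:,:2]*1000).astype(np.float32)); print('measure',r, cv2.boxPoints(r).round(0).tolist())
p=win(s,235,165,270,200,(0,0,0),(180,255,45)); print('m black s',len(p),onz(s,[p.mean(0)],.056))
p=win(t,243,205,266,225,(0,0,0),(180,255,50)); print('m black t',len(p),onz(t,[p.mean(0)],.056))
p=win(t,190,205,220,250,(20,115,70),(36,255,255)); W=onz(t,p,.018); r=cv2.minAreaRect((W[:,:2]*1000).astype(np.float32)); print('driver yel',r,W.mean(0), cv2.boxPoints(r).round(0).tolist())
for pt in [(204.5,239.6)]: print('band',onz(t,[pt],.02))
print('shaft', onz(t,[(80+292/2.353,105+376/2.353),(80+292/2.353,105+332/2.353)],.013), 'butt',onz(t,[(80+292/2.353,105+253/2.353)],.018))
p=win(s,275,155,298,185,(20,115,70),(36,255,255)); W=onz(s,p,.018); r=cv2.minAreaRect((W[:,:2]*1000).astype(np.float32)); print('driver s',r)
E
python3 o.py
```

```text
bottle cap (array([0.46211242, 0.23759477, 0.08252064]), np.float64(0.0049447933757772984))
roll 310 ((299.0254821777344, 214.41893005371094), (23.78983497619629, 23.922792434692383), 104.29769897460938) [[ 0.47268727 -0.12485158  0.019     ]]
roll s ((209.1927032470703, 198.17904663085938), (20.42778205871582, 20.808998107910156), 65.93959045410156) [[ 0.47304578 -0.12354414  0.012     ]]
measure ((474.7106018066406, -12.884902954101562), (36.22551345825195, 63.44852066040039), 37.053367614746094) [[441.0, 2.0], [479.0, -49.0], [508.0, -27.0], [470.0, 23.0]]Traceback (most recent call last):
  File "o.py", line 14, in <module>
    p=win(s,235,165,270,200,(0,0,0),(180,255,45)); print('m black s',len(p),onz(s,[p.mean(0)],.056))
  File "o.py", line 8, in win
    c=max(comps(m>0,5),key=lambda a:len(a[0])); return c[0]+[x0,y0]
ValueError: max() iterable argument is empty
```

```bash
sed -i '/m black/d' o.py; python3 o.py | tail -8
python3 - <<'E'
from h import *
d=cam('scene'); print(onz(d,[(100+25/2.963+ (437-25)/2.963,135+131/2.963)],.056))
E
```

```text
roll 318 ((299.0351257324219, 214.44017028808594), (23.838537216186523, 23.995832443237305), 106.77932739257812) [[ 0.4726334  -0.12487398  0.019     ]]
roll s ((209.15545654296875, 198.1554412841797), (20.34389877319336, 20.80887794494629), 57.31183624267578) [[ 0.47293415 -0.12362274  0.012     ]]
measure ((474.56878662109375, -12.87972640991211), (36.19659423828125, 61.90672302246094), 38.196842193603516) [[441.0, 0.0], [479.0, -48.0], [508.0, -26.0], [470.0, 23.0]]
driver yel ((455.130859375, 114.86332702636719), (27.47411346435547, 64.9415054321289), 88.8557357788086) [0.45418298 0.11480934 0.018     ] [[422.0, 102.0], [487.0, 100.0], [488.0, 128.0], [423.0, 129.0]]
band [[0.41630537 0.11290821 0.02      ]]
shaft [[0.35358582 0.1157833  0.013     ]
 [0.39995102 0.11489342 0.013     ]] butt [[0.48372344 0.11280683 0.018     ]]
driver s ((453.6905517578125, 115.44505310058594), (29.842655181884766, 80.80431365966797), 88.56058502197266)
[[ 0.47528243 -0.00745321  0.056     ]]
```

Emit:
send_rows --increments '[{"gripper": -1,"linear": [0.31,-0.317,-0.06],"delta_rot": [0,0,0]},{"gripper": -1,"linear": [0.31,-0.317,-0.06],"delta_rot": [0,0,0]},{"gripper": -1,"linear": [0.31,-0.317,-0.06],"delta_rot": [0,0,0]},{"gripper": -1,"linear": [0.31,-0.317,-0.06],"delta_rot": [0,0,0]},{"gripper": -1,"linear": [0.31,-0.317,-0.06],"delta_rot": [0,0,0]},{"gripper": -1,"linear": [0.31,-0.317,-0.06],"delta_rot": [0,0,0]},{"gripper": -1,"linear": [0.31,-0.317,-0.06],"delta_rot": [0,0,0]},{"gripper": -1,"linear": [0.31,-0.317,-0.06],"delta_rot": [0,0,0]}]' --newtons 40

```text
clock: 1.35
position: [0.4306, 0.2696, 0.1778]
ee_rot: [0.0, 0.133, 0.991, 0.0]
contact_force: [0.3, -0.3, -0.1]
width: 0.0856
gripper_force: 0.0
```

Emit:
send_rows --increments '[{"gripper": -1,"linear": [0.032,-0.032,-0.02],"delta_rot": [0,0,0]},{"gripper": -1,"linear": [0.032,-0.032,-0.02],"delta_rot": [0,0,0]},{"gripper": -1,"linear": [0.032,-0.032,-0.02],"delta_rot": [0,0,0]}]'

```text
clock: 1.65
position: [0.4614, 0.2383, 0.1571]
ee_rot: [-0.001, 0.135, 0.991, -0.0]
contact_force: [-0.5, -0.8, -0.4]
width: 0.0852
gripper_force: 0.0
```

```bash
python3 - <<'E'
from h import *
print(get_state()['position'])
d=cam('scene');im=d['pixels'][70:220,220:420]; cv2.imwrite('pics/b1.png',cv2.resize(im,(800,600),interpolation=cv2.INTER_NEAREST))
print(proj(d,[[.462,.2376,.0],[.462,.2376,.064]]))
E
```

```text
[0.4614362  0.23828788 0.15713668]
[[321.97224694 163.97976907]
 [324.85216499 151.26596449]]
```

View pics/b1.png

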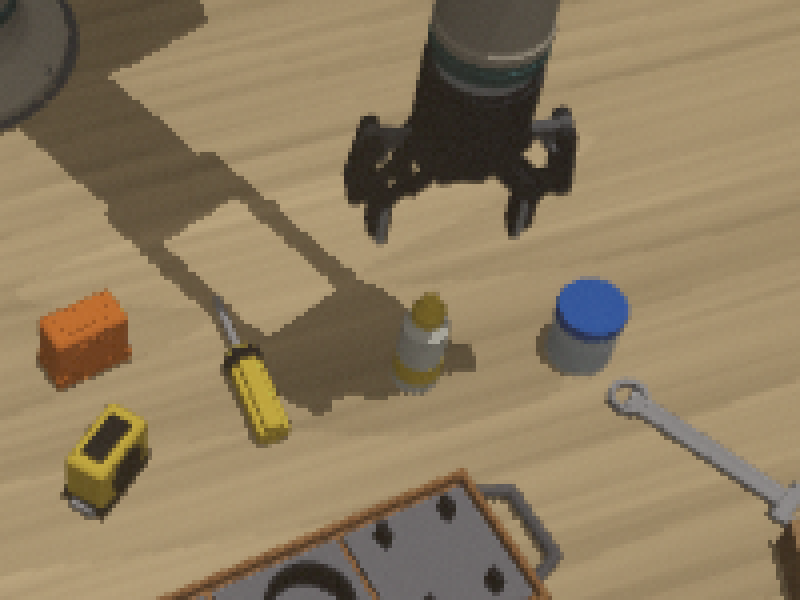

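The scene crop shows the open gripper above the yellow-capped bottle, whose cap is at (430,310) and base at (417,378). The path down is clear, so I descend and grip.

Emit:
send_rows --increments '[{"gripper": -1,"linear": [0.001,0.002,-0.05],"delta_rot": [0,0,0]},{"gripper": -1,"linear": [0.001,0.002,-0.09],"delta_rot": [0,0,0]},{"gripper": -1,"linear": [0.001,0.002,-0.122],"delta_rot": [0,0,0]},{"gripper": -1,"linear": [0.001,0.002,-0.122],"delta_rot": [0,0,0]},{"gripper": 0.6,"linear": [0.001,0.002,-0.122],"delta_rot": [0,0,0]},{"gripper": 0.6,"linear": [0.001,0.002,-0.122],"delta_rot": [0,0,0]},{"gripper": 0.6,"linear": [0.001,0.002,-0.122],"delta_rot": [0,0,0]},{"gripper": 0.6,"linear": [0.001,0.002,-0.122],"delta_rot": [0,0,0]}]' --newtons 30

```text
clock: 2.5
position: [0.4635, 0.2416, 0.0376]
ee_rot: [0.002, 0.133, 0.991, 0.001]
contact_force: [-0.4, -1.0, 5.5]
width: 0.0353
gripper_force: 29.2
```

Emit:
send_rows --increments '[{"gripper": 0.6,"linear": [0,0,0],"delta_rot": [0,0,0]},{"gripper": 0.6,"linear": [0,0,0],"delta_rot": [0,0,0]},{"gripper": 0.6,"linear": [0,0,0],"delta_rot": [0,0,0]},{"gripper": 0.6,"linear": [0,0,0],"delta_rot": [0,0,0]}]'

```text
clock: 2.9
position: [0.4636, 0.2416, 0.0376]
ee_rot: [0.002, 0.134, 0.991, 0.001]
contact_force: [-0.4, -0.1, 7.4]
width: 0.0352
gripper_force: 29.3
```

Emit:
send_rows --increments '[{"gripper": 0.6,"linear": [0,0,0.045],"delta_rot": [0,0,0]},{"gripper": 0.6,"linear": [0,0,0.09],"delta_rot": [0,0,0]},{"gripper": 0.6,"linear": [0.04,-0.037,0.09],"delta_rot": [0,0,0]},{"gripper": 0.6,"linear": [0.075,-0.07,0.09],"delta_rot": [0,0,0]},{"gripper": 0.6,"linear": [0.11,-0.103,0.09],"delta_rot": [0,0,0]},{"gripper": 0.6,"linear": [0.145,-0.135,0.09],"delta_rot": [0,0,0]},{"gripper": 0.6,"linear": [0.1745,-0.1625,0.09],"delta_rot": [0,0,0]},{"gripper": 0.6,"linear": [0.1745,-0.1625,0.09],"delta_rot": [0,0,0]}]'

```text
clock: 3.7
position: [0.6416, 0.0742, 0.126]
ee_rot: [0.003, 0.136, 0.991, -0.001]
contact_force: [-0.4, 0.7, -0.9]
width: 0.0349
gripper_force: 30.8
```

```bash
python3 - <<'E'
from h import *
print(get_state()['position'],get_state()['width'])
d=cam('scene');im=d['pixels'][120:270,200:400]; cv2.imwrite('pics/b2.png',cv2.resize(im,(800,600),interpolation=cv2.INTER_NEAREST))
E
```

```text
[0.64157949 0.07415508 0.12604659] 0.03488990722163138
```

View pics/b2.png

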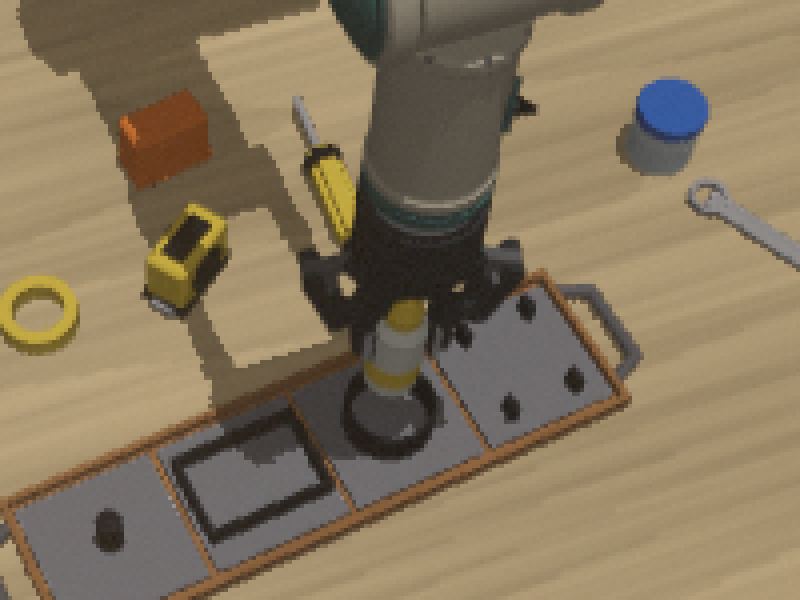

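The crop shows the bottle held upright (cap at (407,315)) above the cup at (390,410). I lower it into the cup.

Emit:
send_rows --increments '[{"gripper": 0.6,"linear": [0,0,-0.02],"delta_rot": [0,0,0]},{"gripper": 0.6,"linear": [0,0,-0.035],"delta_rot": [0,0,0]},{"gripper": 0.6,"linear": [0,0,-0.035],"delta_rot": [0,0,0]},{"gripper": 0.6,"linear": [0,0,-0.035],"delta_rot": [0,0,0]}]'

```text
clock: 4.15
position: [0.6361, 0.0794, 0.091]
ee_rot: [-0.0, 0.133, 0.991, 0.0]
contact_force: [-0.8, 0.7, -0.5]
width: 0.0351
gripper_force: 30.8
```

Emit:
send_rows --increments '[{"gripper": 0.6,"linear": [0.002,0,-0.02],"delta_rot": [0,0,0]},{"gripper": 0.6,"linear": [0.002,0,-0.035],"delta_rot": [0,0,0]},{"gripper": 0.6,"linear": [0.002,0,-0.042],"delta_rot": [0,0,0]},{"gripper": 0.6,"linear": [0.002,0,-0.042],"delta_rot": [0,0,0]},{"gripper": 0.6,"linear": [0.002,0,-0.042],"delta_rot": [0,0,0]}]'

```text
clock: 4.65
position: [0.6394, 0.0789, 0.0498]
ee_rot: [0.001, 0.133, 0.991, 0.0]
contact_force: [-0.2, -0.2, -0.8]
width: 0.0348
gripper_force: 29.9
```

Emit:
send_rows --increments '[{"gripper": 0.6,"linear": [0,0,-0.0015],"delta_rot": [0,0,0]},{"gripper": -0.3,"linear": [0,0,-0.0015],"delta_rot": [0,0,0]},{"gripper": -0.6,"linear": [0,0,-0.0015],"delta_rot": [0,0,0]},{"gripper": -0.6,"linear": [0,0,-0.0015],"delta_rot": [0,0,0]},{"gripper": -0.6,"linear": [0,0,0.04],"delta_rot": [0,0,0]},{"gripper": -0.6,"linear": [0,0,0.085],"delta_rot": [0,0,0]},{"gripper": -0.6,"linear": [0,0,0.11],"delta_rot": [0,0,0]},{"gripper": -0.6,"linear": [0,0,0.11],"delta_rot": [0,0,0]}]'

```text
clock: 5.45
position: [0.6418, 0.0787, 0.1639]
ee_rot: [0.005, 0.133, 0.991, 0.001]
contact_force: [0.2, 0.3, -0.1]
width: 0.0685
gripper_force: 0.0
```

Emit:
send_rows --increments '[{"gripper": -0.6,"linear": [-0.04,0.007,0],"delta_rot": [0,0,0.06]},{"gripper": -0.6,"linear": [-0.08,0.014,0],"delta_rot": [0,0,0.12]},{"gripper": -0.6,"linear": [-0.12,0.021,-0.01],"delta_rot": [0,0,0.18]},{"gripper": -0.6,"linear": [-0.16,0.028,-0.03],"delta_rot": [0,0,0.24]},{"gripper": -0.6,"linear": [-0.199,0.036,-0.05],"delta_rot": [0,0,0.267]},{"gripper": -0.6,"linear": [-0.199,0.036,-0.08],"delta_rot": [0,0,0.267]},{"gripper": -0.6,"linear": [-0.199,0.036,-0.1],"delta_rot": [0,0,0.267]},{"gripper": -0.6,"linear": [-0.199,0.036,-0.1],"delta_rot": [0,0,0.267]}]'

```text
clock: 6.25
position: [0.4365, 0.1144, 0.0561]
ee_rot: [-0.004, 0.0, 1.0, -0.0]
contact_force: [-1.0, -1.1, 0.0]
width: 0.0685
gripper_force: 0.0
```

```bash
python3 - <<'E'
from h import *
c=(slice(110,290),slice(120,360))
d=cam('scene');d=cam('scene');a=d['pixels'][c]
cv2.imwrite('pics/d1.png',cv2.resize(a,(800,600),interpolation=cv2.INTER_NEAREST)); print(get_state()['position'],get_state()['ee_rot'])
E
```

```text
[0.43956553 0.1146015  0.05841265] [-6.59938010e-04  4.22391113e-04  9.99999693e-01 -1.68133215e-05]
```

View pics/d1.png

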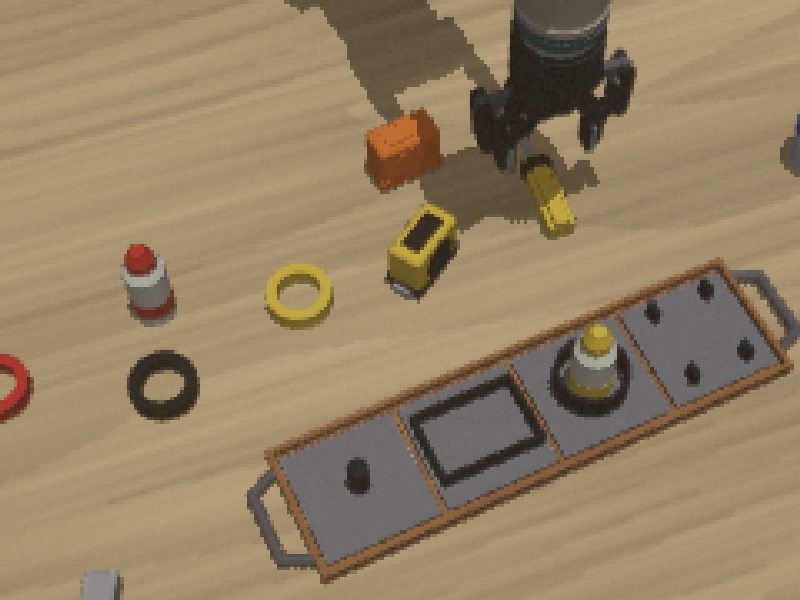

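The bottle stands upright in the cup at (595,370). The open gripper straddles the screwdriver at (550,195). I descend and close.

Emit:
send_rows --increments '[{"gripper": -0.6,"linear": [0,0,-0.03],"delta_rot": [0,0,0]},{"gripper": -0.6,"linear": [0,0,-0.045],"delta_rot": [0,0,0]},{"gripper": -0.6,"linear": [0,0,-0.054],"delta_rot": [0,0,0]},{"gripper": -0.6,"linear": [0,0,-0.054],"delta_rot": [0,0,0]},{"gripper": 0.3,"linear": [0,0,-0.054],"delta_rot": [0,0,0]},{"gripper": 0.7,"linear": [0,0,-0.054],"delta_rot": [0,0,0]},{"gripper": 0.7,"linear": [0,0,-0.054],"delta_rot": [0,0,0]},{"gripper": 0.7,"linear": [0,0,-0.054],"delta_rot": [0,0,0]}]' --newtons 40

```text
clock: 7.15
position: [0.4406, 0.1148, 0.0057]
ee_rot: [0.001, 0.0, 1.0, 0.0]
contact_force: [-0.3, 0.7, 6.0]
width: 0.0252
gripper_force: 39.8
```

Emit:
send_rows --increments '[{"gripper": 0.7,"linear": [0,0,0],"delta_rot": [0,0,0]},{"gripper": 0.7,"linear": [0,0,0],"delta_rot": [0,0,0]},{"gripper": 0.7,"linear": [0,0,0],"delta_rot": [0,0,0]}]'

```text
clock: 7.45
position: [0.4407, 0.1148, 0.0057]
ee_rot: [0.001, 0.0, 1.0, 0.0]
contact_force: [-0.8, 0.8, 5.5]
width: 0.0252
gripper_force: 39.9
```

Emit:
send_rows --increments '[{"gripper": 0.7,"linear": [0,0,0.04],"delta_rot": [0,0,0]},{"gripper": 0.7,"linear": [0,0,0.075],"delta_rot": [0,0,0]},{"gripper": 0.7,"linear": [0.035,0.02,0.08],"delta_rot": [0,0,0.03]},{"gripper": 0.7,"linear": [0.075,0.035,0.08],"delta_rot": [0,0,0.06]},{"gripper": 0.7,"linear": [0.115,0.05,0.08],"delta_rot": [0,0,0.09]},{"gripper": 0.7,"linear": [0.155,0.065,0.08],"delta_rot": [0,0,0.114]},{"gripper": 0.7,"linear": [0.178,0.068,0.08],"delta_rot": [0,0,0.114]},{"gripper": 0.7,"linear": [0.178,0.068,0.08],"delta_rot": [0,0,0.114]}]'

```text
clock: 8.25
position: [0.6216, 0.1833, 0.0844]
ee_rot: [0.002, -0.057, 0.998, 0.0]
contact_force: [-0.0, -0.3, -1.8]
width: 0.0248
gripper_force: 39.8
```

```bash
python3 - <<'E'
from h import *
d=cam('top');d=cam('top');s=get_state();print(s['position'],s['ee_rot'],s['width'],s['moment'])
im=np.clip(d['pixels'][110:230,110:270]*1.6,0,255).astype(np.uint8)
cv2.imwrite('pics/d2.png',cv2.resize(im,(800,600),interpolation=cv2.INTER_NEAREST))
E
```

```text
[0.61706808 0.18247719 0.08398558] [-1.10840655e-03 -5.65671819e-02  9.98398175e-01 -1.02148330e-04] 0.025090730824747942 [ 0.02739145 -0.03871459 -0.02482829]
```

View pics/d2.png

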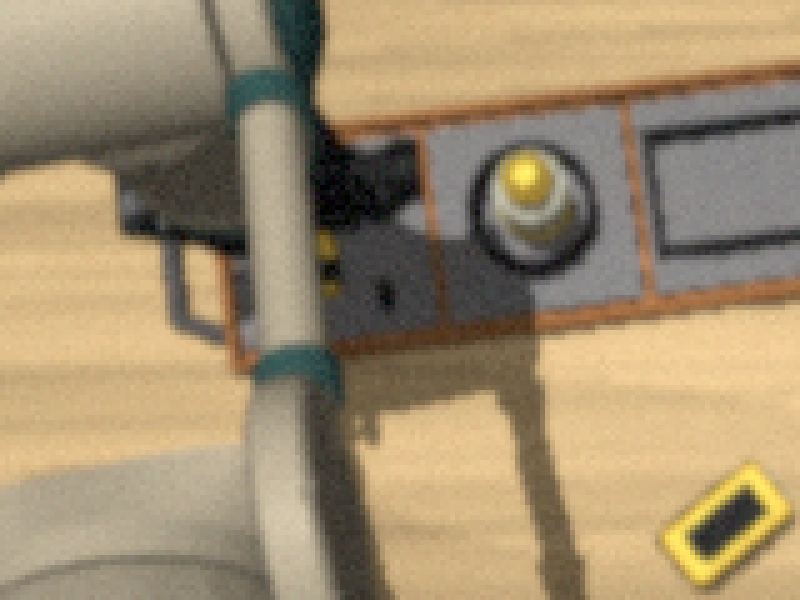

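The top view shows the bottle upright in the cup at (530,195). The driver is held over the cradle, mostly hidden by the forearm, and the posts are in line with it. I lower it.

Emit:
send_rows --increments '[{"gripper": 0.7,"linear": [0.001,0.0005,-0.025],"delta_rot": [0,0,0]},{"gripper": 0.7,"linear": [0.001,0.0005,-0.045],"delta_rot": [0,0,0]},{"gripper": 0.7,"linear": [0.001,0.0005,-0.058],"delta_rot": [0,0,0]},{"gripper": 0.7,"linear": [0.001,0.0005,-0.066],"delta_rot": [0,0,0]},{"gripper": 0.7,"linear": [0.001,0.0005,-0.067],"delta_rot": [0,0,0]},{"gripper": 0.7,"linear": [0.001,0.0005,-0.067],"delta_rot": [0,0,0]}]'

```text
clock: 8.95
position: [0.619, 0.1832, 0.0182]
ee_rot: [0.0, -0.057, 0.998, 0.0]
contact_force: [-0.2, 0.7, -0.7]
width: 0.0251
gripper_force: 39.9
```

Next I go down about 1.5 mm more, release and lift.

Emit:
send_rows --increments '[{"gripper": 0.7,"linear": [0,0,-0.002],"delta_rot": [0,0,0]},{"gripper": 0.7,"linear": [0,0,-0.002],"delta_rot": [0,0,0]},{"gripper": 0.0,"linear": [0,0,-0.002],"delta_rot": [0,0,0]},{"gripper": 0.0,"linear": [0,0,-0.002],"delta_rot": [0,0,0]},{"gripper": 0.0,"linear": [0,0,0.03],"delta_rot": [0,0,0]},{"gripper": -0.4,"linear": [0,0,0.075],"delta_rot": [0,0,0]},{"gripper": -0.4,"linear": [0,0,0.12],"delta_rot": [0,0,0]},{"gripper": -0.4,"linear": [0,0,0.14],"delta_rot": [0,0,0]}]'

```text
clock: 9.75
position: [0.621, 0.1836, 0.1626]
ee_rot: [0.004, -0.057, 0.998, 0.001]
contact_force: [1.0, 0.7, -1.1]
width: 0.0598
gripper_force: 0.0
```

Emit:
send_rows --increments '[{"gripper": -0.4,"linear": [-0.025,-0.03,0],"delta_rot": [0,0,-0.14]},{"gripper": -0.4,"linear": [-0.05,-0.06,0],"delta_rot": [0,0,-0.28]},{"gripper": -0.4,"linear": [-0.075,-0.09,0],"delta_rot": [0,0,-0.42]},{"gripper": -0.4,"linear": [-0.1,-0.12,0],"delta_rot": [0,0,-0.56]},{"gripper": -0.4,"linear": [-0.12,-0.15,0],"delta_rot": [0,0,-0.7]},{"gripper": -0.4,"linear": [-0.135,-0.175,-0.02],"delta_rot": [0,0,-0.84]},{"gripper": -0.6,"linear": [-0.1445,-0.196,-0.04],"delta_rot": [0,0,-0.97]},{"gripper": -0.6,"linear": [-0.1445,-0.196,-0.06],"delta_rot": [0,0,-1.045]}]'

```text
clock: 10.55
position: [0.4728, -0.0149, 0.0975]
ee_rot: [0.0, 0.452, 0.892, -0.0]
contact_force: [0.9, 0.9, -0.3]
width: 0.0684
gripper_force: 0.0
```

```bash
python3 - <<'E'
from h import *
cam('scene');cam('scene');d=cam('scene');s=get_state();print(s['position'],s['ee_rot'],s['width'])
im=d['pixels'][110:290,120:360]
cv2.imwrite('pics/t1.png',cv2.resize(im,(800,600),interpolation=cv2.INTER_NEAREST))
E
```

```text
[ 0.47336691 -0.01292358  0.09707373] [-1.17508689e-03  4.48842834e-01  8.93609909e-01 -2.46065016e-04] 0.06773383856517733
```

View pics/t1.png

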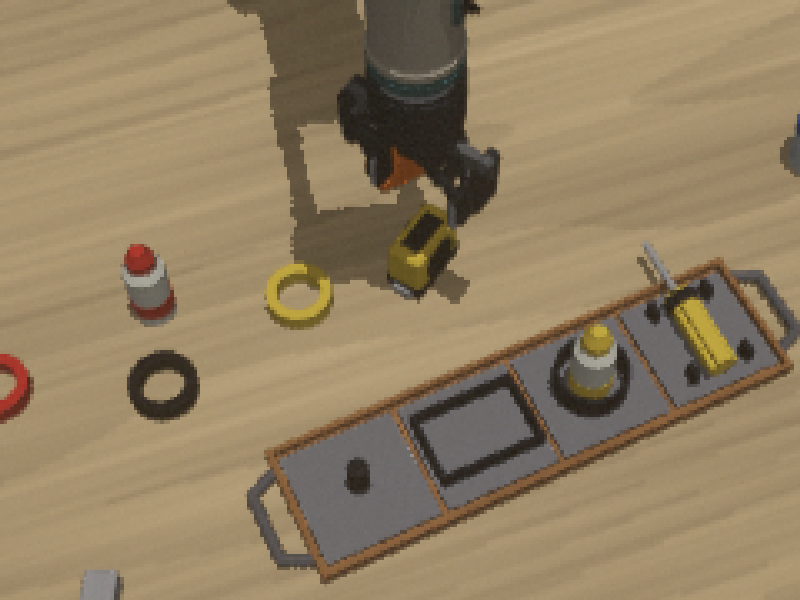

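The driver lies centred between the cradle's posts at (705,335). The gripper is above the tape measure at (423,250) with its fingers on either side of the thickness. I descend and grip.

Emit:
send_rows --increments '[{"gripper": -0.6,"linear": [0.001,0,-0.03],"delta_rot": [0,0,0]},{"gripper": -0.6,"linear": [0.001,0,-0.06],"delta_rot": [0,0,0]},{"gripper": -0.6,"linear": [0.001,0,-0.075],"delta_rot": [0,0,0]},{"gripper": -0.6,"linear": [0.001,0,-0.075],"delta_rot": [0,0,0]},{"gripper": 0.2,"linear": [0.001,0,-0.075],"delta_rot": [0,0,0]},{"gripper": 0.6,"linear": [0.001,0,-0.075],"delta_rot": [0,0,0]},{"gripper": 0.6,"linear": [0.001,0,-0.075],"delta_rot": [0,0,0]},{"gripper": 0.6,"linear": [0.001,0,-0.075],"delta_rot": [0,0,0]}]' --newtons 50

```text
clock: 11.5
position: [0.4766, -0.013, 0.0242]
ee_rot: [0.002, 0.449, 0.894, 0.001]
contact_force: [-1.1, -0.1, 7.0]
width: 0.0331
gripper_force: 51.2
```

Emit:
send_rows --increments '[{"gripper": 0.6,"linear": [0,0,0],"delta_rot": [0,0,0]},{"gripper": 0.6,"linear": [0,0,0],"delta_rot": [0,0,0]},{"gripper": 0.6,"linear": [0,0,0],"delta_rot": [0,0,0]}]'

```text
clock: 11.8
position: [0.4766, -0.013, 0.0242]
ee_rot: [0.002, 0.449, 0.894, 0.001]
contact_force: [0.0, -0.0, 6.4]
width: 0.0334
gripper_force: 51.3
```

Emit:
send_rows --increments '[{"gripper": 0.6,"linear": [0,0,0.04],"delta_rot": [0,0,0]},{"gripper": 0.6,"linear": [0,0,0.075],"delta_rot": [0,0,-0.1]},{"gripper": 0.6,"linear": [0.035,-0.002,0.075],"delta_rot": [0,0,-0.2]},{"gripper": 0.6,"linear": [0.075,-0.005,0.075],"delta_rot": [0,0,-0.3]},{"gripper": 0.6,"linear": [0.115,-0.008,0.075],"delta_rot": [0,0,-0.4]},{"gripper": 0.6,"linear": [0.15,-0.01,0.075],"delta_rot": [0,0,-0.5]},{"gripper": 0.6,"linear": [0.1735,-0.012,0.075],"delta_rot": [0,0,-0.526]},{"gripper": 0.6,"linear": [0.1735,-0.012,0.075],"delta_rot": [0,0,-0.526]}]'

```text
clock: 12.6
position: [0.6526, -0.0254, 0.0974]
ee_rot: [0.002, 0.666, 0.746, 0.001]
contact_force: [-0.6, -0.8, -2.1]
width: 0.0334
gripper_force: 51.3
```

Emit:
send_rows --increments '[{"gripper": 0.6,"linear": [0,0,-0.02],"delta_rot": [0,0,0]},{"gripper": 0.6,"linear": [0,0,-0.03],"delta_rot": [0,0,0]},{"gripper": 0.6,"linear": [0,0,-0.03],"delta_rot": [0,0,0]},{"gripper": 0.6,"linear": [0,0,-0.03],"delta_rot": [0,0,0]}]'

```text
clock: 13.0
position: [0.6482, -0.0248, 0.0677]
ee_rot: [-0.0, 0.666, 0.746, -0.0]
contact_force: [0.2, -0.3, -2.1]
width: 0.0334
gripper_force: 51.3
```

```bash
python3 - <<'E'
from h import *
d=cam('scene');s=get_state();print(s['position'],s['ee_rot'],s['width'])
im=d['pixels'][180:285,180:320]
cv2.imwrite('pics/t2.png',cv2.resize(im,(800,600),interpolation=cv2.INTER_NEAREST))
E
```

```text
[ 0.64880758 -0.02488916  0.06827684] [3.04928349e-04 6.66020735e-01 7.45933136e-01 2.11008359e-04] 0.03313484999833678
```

View pics/t2.png

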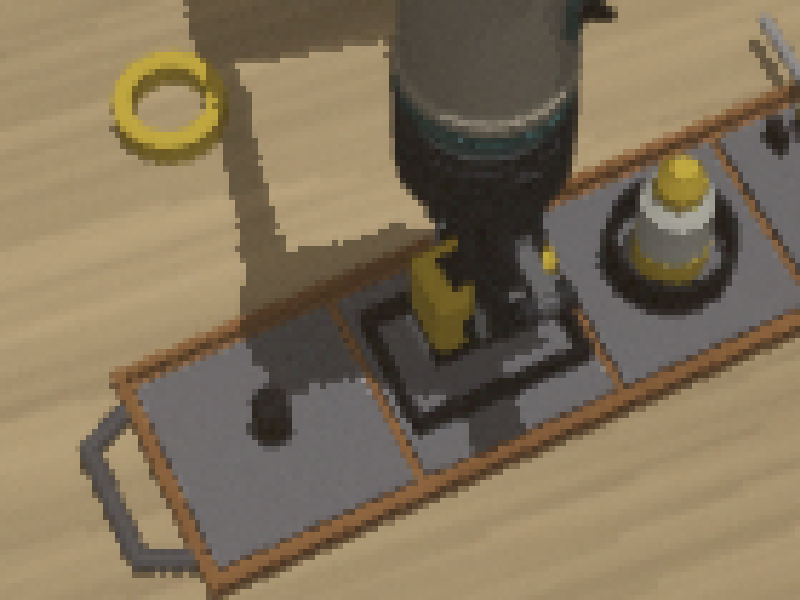

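The measure is held above the pocket, its end at (443,300), lined up with the frame. I lower it.

Emit:
send_rows --increments '[{"gripper": 0.6,"linear": [0.001,0,-0.015],"delta_rot": [0,0,0]},{"gripper": 0.6,"linear": [0.001,0,-0.025],"delta_rot": [0,0,0]},{"gripper": 0.6,"linear": [0.001,0,-0.032],"delta_rot": [0,0,0]},{"gripper": 0.6,"linear": [0.001,0,-0.032],"delta_rot": [0,0,0]},{"gripper": 0.6,"linear": [0.001,0,-0.032],"delta_rot": [0,0,0]}]'

```text
clock: 13.55
position: [0.6496, -0.0249, 0.0352]
ee_rot: [-0.0, 0.666, 0.746, -0.0]
contact_force: [-0.5, -0.7, -2.3]
width: 0.0337
gripper_force: 51.6
```

Emit:
send_rows --increments '[{"gripper": 0.6,"linear": [0,0,-0.0015],"delta_rot": [0,0,0]},{"gripper": 0.6,"linear": [0,0,-0.0025],"delta_rot": [0,0,0]},{"gripper": 0.6,"linear": [0,0,-0.0025],"delta_rot": [0,0,0]}]'

```text
clock: 13.85
position: [0.6497, -0.0248, 0.0351]
ee_rot: [0.0, 0.666, 0.746, 0.0]
contact_force: [-4.0, 0.2, 10.3]
width: 0.0333
gripper_force: 53.1
```

Contact with the floor. I release and lift.

Emit:
send_rows --increments '[{"gripper": 0.0,"linear": [0,0,0.001],"delta_rot": [0,0,0]},{"gripper": -0.3,"linear": [0,0,0.001],"delta_rot": [0,0,0]},{"gripper": -0.5,"linear": [0,0,0.001],"delta_rot": [0,0,0]},{"gripper": -0.5,"linear": [0,0,0.03],"delta_rot": [0,0,0]},{"gripper": -0.5,"linear": [0,0,0.07],"delta_rot": [0,0,0]},{"gripper": -1,"linear": [0,0,0.1],"delta_rot": [0,0,0]},{"gripper": -1,"linear": [0,0,0.1],"delta_rot": [0,0,0]}]'

```text
clock: 14.55
position: [0.6532, -0.0253, 0.1382]
ee_rot: [0.004, 0.666, 0.746, 0.003]
contact_force: [0.3, -0.3, -0.5]
width: 0.0854
gripper_force: 0.0
```

Emit:
send_rows --increments '[{"gripper": -1,"linear": [-0.04,-0.02,0],"delta_rot": [0,0,0]},{"gripper": -1,"linear": [-0.08,-0.042,0],"delta_rot": [0,0,0]},{"gripper": -1,"linear": [-0.12,-0.065,0],"delta_rot": [0,0,0]},{"gripper": -1,"linear": [-0.155,-0.085,-0.02],"delta_rot": [0,0,0]},{"gripper": -1,"linear": [-0.177,-0.0995,-0.04],"delta_rot": [0,0,0]},{"gripper": -1,"linear": [-0.177,-0.0995,-0.07],"delta_rot": [0,0,0]},{"gripper": -1,"linear": [-0.177,-0.0995,-0.07],"delta_rot": [0,0,0]},{"gripper": -1,"linear": [-0.177,-0.0995,-0.07],"delta_rot": [0,0,0]}]'

```text
clock: 15.35
position: [0.4728, -0.1243, 0.0628]
ee_rot: [-0.001, 0.666, 0.746, -0.0]
contact_force: [-0.1, -0.3, 0.5]
width: 0.0852
gripper_force: 0.0
```

```bash
python3 - <<'E'
from h import *
d=cam('scene');s=get_state();print(s['position'],s['ee_rot'],s['width'])
im=d['pixels'][135:270,150:330]
cv2.imwrite('pics/r1.png',cv2.resize(im,(800,600),interpolation=cv2.INTER_NEAREST))
E
```

```text
[ 0.47378656 -0.12448107  0.06358666] [4.01798965e-04 6.65934575e-01 7.46010004e-01 2.33827577e-04] 0.08544746479578827
```

View pics/r1.png

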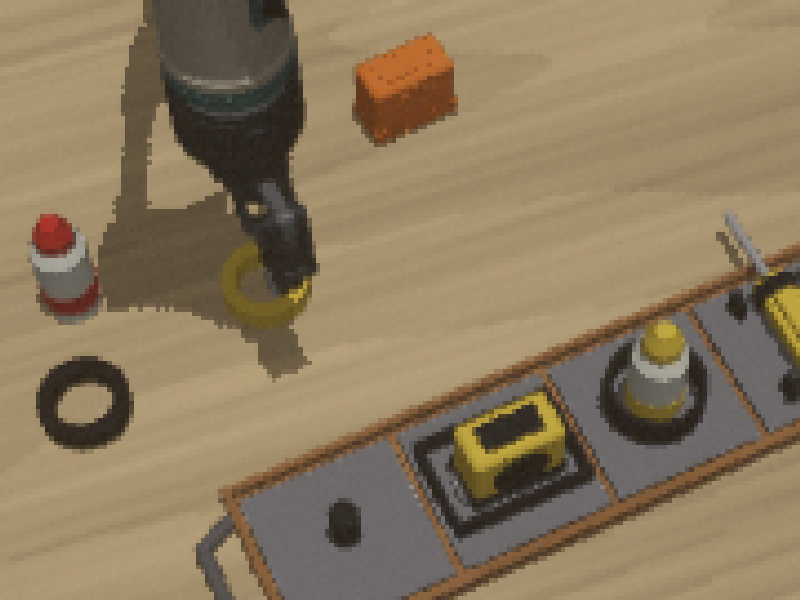

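The measure sits down in the pocket at (510,450). The gripper straddles the yellow roll at (267,285). I descend and grip.

Emit:
send_rows --increments '[{"gripper": -1,"linear": [0,0,-0.03],"delta_rot": [0,0,0]},{"gripper": -1,"linear": [0,0,-0.05],"delta_rot": [0,0,0]},{"gripper": -1,"linear": [0,0,-0.06],"delta_rot": [0,0,0]},{"gripper": -1,"linear": [0,0,-0.061],"delta_rot": [0,0,0]},{"gripper": -0.6,"linear": [0,0,-0.061],"delta_rot": [0,0,0]},{"gripper": -0.2,"linear": [0,0,-0.061],"delta_rot": [0,0,0]},{"gripper": -0.1,"linear": [0,0,-0.061],"delta_rot": [0,0,0]},{"gripper": -0.1,"linear": [0,0,-0.061],"delta_rot": [0,0,0]}]' --newtons 40

```text
clock: 16.2
position: [0.4739, -0.1247, 0.0039]
ee_rot: [0.001, 0.666, 0.746, 0.001]
contact_force: [-1.5, 1.4, 4.9]
width: 0.0562
gripper_force: 41.2
```

Emit:
send_rows --increments '[{"gripper": 0.1,"linear": [0,0,0],"delta_rot": [0,0,0]},{"gripper": 0.1,"linear": [0,0,0],"delta_rot": [0,0,0]},{"gripper": 0.1,"linear": [0,0,0],"delta_rot": [0,0,0]}]'

```text
clock: 16.5
position: [0.4739, -0.1247, 0.0038]
ee_rot: [0.001, 0.666, 0.746, 0.001]
contact_force: [-0.1, 0.4, 5.1]
width: 0.0565
gripper_force: 41.2
```

Emit:
send_rows --increments '[{"gripper": 0.1,"linear": [0,0,0.04],"delta_rot": [0,0,0]},{"gripper": 0.1,"linear": [0,0,0.075],"delta_rot": [0,0,0]},{"gripper": 0.1,"linear": [0.04,-0.001,0.075],"delta_rot": [0,0,0]},{"gripper": 0.1,"linear": [0.08,-0.002,0.075],"delta_rot": [0,0,0]},{"gripper": 0.1,"linear": [0.12,-0.003,0.075],"delta_rot": [0,0,0]},{"gripper": 0.1,"linear": [0.16,-0.0045,0.075],"delta_rot": [0,0,0]},{"gripper": 0.1,"linear": [0.187,-0.0055,0.075],"delta_rot": [0,0,0]},{"gripper": 0.1,"linear": [0.187,-0.0055,0.075],"delta_rot": [0,0,0]}]'

```text
clock: 17.3
position: [0.6644, -0.1304, 0.078]
ee_rot: [0.003, 0.666, 0.746, 0.001]
contact_force: [-1.3, 0.1, -0.0]
width: 0.0564
gripper_force: 43.1
```

Emit:
send_rows --increments '[{"gripper": 0.1,"linear": [0,0,-0.01],"delta_rot": [0,0,0]},{"gripper": 0.1,"linear": [0,0,-0.015],"delta_rot": [0,0,0]},{"gripper": 0.1,"linear": [0,0,-0.015],"delta_rot": [0,0,0]},{"gripper": 0.1,"linear": [0,0,-0.015],"delta_rot": [0,0,0]}]'

```text
clock: 17.7
position: [0.6587, -0.1298, 0.062]
ee_rot: [-0.0, 0.666, 0.746, -0.0]
contact_force: [-0.3, -0.0, 0.2]
width: 0.0567
gripper_force: 43.1
```

```bash
python3 - <<'E'
from h import *
d=cam('scene');s=get_state();print(s['position'],s['width'])
im=d['pixels'][200:290,170:290]
cv2.imwrite('pics/r2.png',cv2.resize(im,(800,600),interpolation=cv2.INTER_NEAREST))
E
```

```text
[ 0.65914719 -0.1299101   0.06238122] 0.05614718915298299
```

View pics/r2.png

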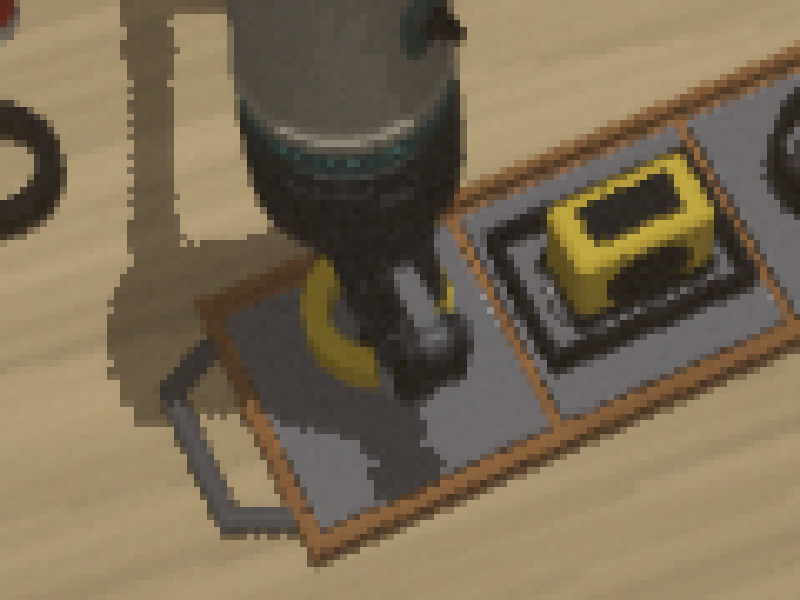

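The roll is held level over the spindle at (350,320). The post is hidden beneath it. I lower the roll.

Emit:
send_rows --increments '[{"gripper": 0.1,"linear": [0.0015,0,-0.01],"delta_rot": [0,0,0]},{"gripper": 0.1,"linear": [0.0015,0,-0.02],"delta_rot": [0,0,0]},{"gripper": 0.1,"linear": [0.0015,0,-0.03],"delta_rot": [0,0,0]},{"gripper": 0.1,"linear": [0.0015,0,-0.04],"delta_rot": [0,0,0]},{"gripper": 0.1,"linear": [0.0015,0,-0.046],"delta_rot": [0,0,0]},{"gripper": 0.1,"linear": [0.0015,0,-0.046],"delta_rot": [0,0,0]},{"gripper": 0.1,"linear": [0.0015,0,-0.046],"delta_rot": [0,0,0]}]'

```text
clock: 18.45
position: [0.6613, -0.1298, 0.0158]
ee_rot: [-0.0, 0.666, 0.746, -0.0]
contact_force: [-0.6, 0.5, 0.0]
width: 0.0567
gripper_force: 43.1
```

Emit:
send_rows --increments '[{"gripper": 0.1,"linear": [0,0,-0.0015],"delta_rot": [0,0,0]},{"gripper": -0.4,"linear": [0,0,-0.0015],"delta_rot": [0,0,0]},{"gripper": -0.55,"linear": [0,0,-0.0005],"delta_rot": [0,0,0]},{"gripper": -0.55,"linear": [0,0,0.001],"delta_rot": [0,0,0]},{"gripper": -0.6,"linear": [0,0,0.02],"delta_rot": [0,0,0]},{"gripper": -0.6,"linear": [0,0,0.06],"delta_rot": [0,0,0]},{"gripper": -0.6,"linear": [0,0,0.1],"delta_rot": [0,0,0]},{"gripper": -0.6,"linear": [0,0,0.14],"delta_rot": [0,0,0]}]'

```text
clock: 19.25
position: [0.6611, -0.1298, 0.1577]
ee_rot: [-0.0, 0.666, 0.746, -0.0]
contact_force: [0.5, 0.0, 0.5]
width: 0.0681
gripper_force: 0.0
```

Emit:
send_rows --increments '[{"gripper": -0.6,"linear": [-0.05,0,0.03],"delta_rot": [0,0,0]},{"gripper": -0.6,"linear": [-0.1,0,0.05],"delta_rot": [0,0,0]},{"gripper": -0.6,"linear": [-0.15,0,0.05],"delta_rot": [0,0,0]},{"gripper": -0.6,"linear": [-0.2,0,0.05],"delta_rot": [0,0,0]},{"gripper": -0.6,"linear": [-0.25,0,0.05],"delta_rot": [0,0,0]},{"gripper": -0.6,"linear": [-0.25,0,0.05],"delta_rot": [0,0,0]},{"gripper": -0.6,"linear": [-0.25,0,0.05],"delta_rot": [0,0,0]},{"gripper": -0.6,"linear": [-0.25,0,0.05],"delta_rot": [0,0,0]}]'

```text
clock: 20.05
position: [0.4129, -0.1304, 0.2069]
ee_rot: [0.001, 0.666, 0.746, 0.001]
contact_force: [0.4, 0.7, -0.3]
width: 0.0684
gripper_force: 0.0
```

```bash
python3 - <<'E'
from h import *
d=cam('top'); im=np.clip(d['pixels'][110:185,140:340]*1.6,0,255).astype(np.uint8)
e=cam('scene')['pixels'][175:295,170:370]
cv2.imwrite('pics/f.png',cv2.resize(np.vstack([im,e]),(600,585),interpolation=cv2.INTER_NEAREST))
h=cv2.cvtColor(d['pixels'],cv2.COLOR_BGR2HSV)
def w(x0,y0,x1,y1,z):
    m=cv2.inRange(h[y0:y1,x0:x1],(20,115,60),(36,255,255)); p=cv2.findNonZero(m).reshape(-1,2)+[x0,y0]
    r=cv2.minAreaRect((onz(d,p,z)[:,:2]*1000).astype(np.float32)); print(np.round(r[0],0),np.round(r[1],0),round(r[2],1))
w(278,122,320,162,.03);w(237,127,278,168,.067);w(155,138,195,200,.03)
E
```

```text
[ 662. -130.] [56. 56.] 88.6
[650. -23.] [37. 62.] 5.9
[626. 182.] [82. 27.] 5.1
```

View pics/f.png

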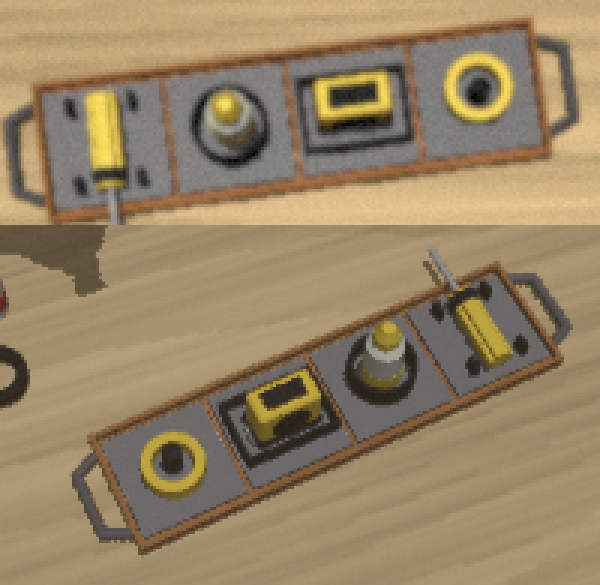

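Both views show all four things in their seats, upright and centred: roll (478,88), measure (352,100), bottle (228,125) and driver (105,140) in the upper picture. I hand the job in.

```bash
python3 -c "
from h import *
print(sign_off())"
```

```text
the job is handed in; nothing more can be done
None
```

The yellow roll, glue bottle, tape measure and screwdriver are each down in their own seats, and I never moved the arm near the red roll or red-capped bottle; I handed the job in at about 20 s, and the sign-off returned no verdict.

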